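Hold a slide holder in the corner of a slide scanner's stage

TASK

Take the longer of the two metal slide holders off the rubber mat by its rib and set it flat on the slide scanner's stage, its long side against the long stop bar and its end against the short one. Push it fully home into the corner, firmly on both stops at once but without ramming them, and finish like that: still gripping the holder and still pressing it against both stops, ready for the scan. Leave the other holder, the bottle, the beaker and the slide box where they are.

Things in the scene. Friction and masses are not known exactly. Their poses are not given: they have to be found in the camera images.
- holder: the slide holder to use: a loose bare-aluminium slab 50 (x) x 76 (y) x 22 mm high, with an upright grip rib 12 (x) x 46 (y) x 34 mm standing on the middle of its top (overall height 56 mm), about 0.26 kg (0.18 to 0.37). Origin: centre of its underside; y along its length and its rib, z up. It lies flat on the mat; a half turn makes no difference. Grip the rib across its 12 mm.
- spare: the shorter holder, to be left alone: the same shape but only 50 (x) x 40 (y) x 22 mm, rib 12 x 32 x 34 mm; loose on the same mat. Origin: centre of its underside.
- mat: fixed black rubber mat, 220 (x) x 290 (y) x 4 mm, on the bench. Origin: centre of its underside. The two holders lie on it, one on its left part and one on its right.
- scanner: the slide scanner, fixed: a low white housing 250 (x) x 210 (y) x 45 mm high whose flat top is the stage (with a small dark window). Origin: centre of its underside; +x points away from its front panel, y to its left. Two steel stop bars, 12 mm wide and 12 mm high, stand on the stage and meet in its far (+x) left (+y) corner region.
- stop_long: the long stop bar, fixed on the stage: 12 (x) x 152 (y) x 12 mm high, running along the scanner's y. Origin: centre of its underside, at scanner (61, -14, 45) mm. Its stop face looks to the scanner's -x, 6 mm from its middle; the holder's long side bears on it. Rigid.
- stop_short: the short stop bar, fixed on the stage: 98 (x) x 12 (y) x 12 mm high, running along the scanner's x. Origin: centre of its underside, at scanner (6, 56, 45) mm. Its stop face looks to the scanner's -y, 6 mm from its middle; the holder's end bears on it. Rigid.
- corner (a point): the inner corner where the two stop faces meet on the stage's surface, at scanner (55, 50, 45) mm, with the scanner's axes. The holder fully home with its y along the scanner's y has its origin at (-25, -38, 0) mm from here. Stage and stops drag with plain dry friction: leaning down hard uses up the sideways push, so ride lightly on the stage while pressing.
- oil: bystander: small amber bottle with a black cap, 44 mm diameter, 85 mm high, upright. Origin: centre of its underside.
- beaker: bystander: empty glass beaker, 68 mm diameter at the rim, 85 mm high, upright. Origin: centre of its underside.
- slidebox: bystander: closed grey slide box with a paper label, 85 (x) x 97 (y) x 34 mm high. Origin: centre of its underside.
Things that resemble listed ones, but are neither listed nor needed, are in the scene too. Leave any green or pink look-alike of the holder alone.

How it is judged (in metres and radians):
On the way:
1. the long holder is lifted off the mat (height (world z) of holder above 0.055 m), for 0.2 s.
At the end, for the whole second after the job is handed in: At the end the long holder is still gripped (over 2 N), at rest, flat on the stage (3 mm, 0.04 rad), its length along the scanner's y (0.04 rad), within 3 mm of fully home in both directions, and presses each of the two stop bars with more than 1.5 N (contact force between holder and stop_long above 1.5 N and contact force between holder and stop_short above 1.5 N and contact force between the fingers and holder above 2 N and angle between holder's own z axis and vertical below 0.04 rad and angle between the y axis of holder and the y axis of scanner, either way round below 0.04 rad and x of holder in the frame of corner between -0.028 and -0.022 m and y of holder in the frame of corner between -0.041 and -0.035 m and z of holder in the frame of corner between -0.003 and 0.003 m and linear speed of holder below 0.01 m/s); the arm keeps its last pose, push and grip.
It fails at once if the holder rams a stop bar (over 60 N) (contact force between holder and stop_long above 60 N or contact force between holder and stop_short above 60 N).
It fails at once if a bystander is moved more than 30 mm or tipped (distance of any of spare, oil, beaker, slidebox from where it was at the start of the episode above 0.03 m or angle between any of spare, oil, beaker, slidebox's own z axis and vertical above 0.5 rad).
It also fails if it takes over 54 s, if anything falls off the work surface, if the arm or the gripper's body presses on something with over 40 N, if the wrist force passes 120 N, or if a joint passes its speed limit or range.

ROBOT

A 6-joint arm with a two-finger parallel gripper is mounted at the origin on the work surface. World frame = base frame: x ahead of the robot, y to its left, z up, the work surface at z = 0. Lengths are in mm, angles in rad, forces in N, time in s.
With the tool pointing down it reaches from about 400 to 825 mm from the base axis. Payload 7 kg.
Tool frame: the origin (TCP) lies at the very end of the fingers, on their centre line; the grasp point (between the pads) lies 19 mm behind it; z points along the fingers, y is the direction in which the jaws open and shut (so a half turn about z gives the same grasp; the last joint's range is limited). The gripper opens to 88 mm and grips with 3 to 60 N. Pads are 19 mm wide; open, the fingers measure 130 mm over their backs; the gripper's body (78 mm by 193 mm) begins 47 mm behind the grasp point.
Start: joints at [-0.896, 0.359, 0.012, 0, -1.224, -0.288], TCP at [254.6, -625.119, 194.661] pointing down, gripper open.
Joint ranges: [-3.07, 3.07], [-1.43, 2.12], [-1.02, 1.25], [-3.03, 1.67], [-3.05, -0], [-3.03, 3.03]. Speed limits (rad/s): [2.39, 2.39, 3.01, 3.14, 3.14, 3.14].

INTERFACE

Orientations are given as a unit quaternion [x, y, z, w].
In Python, from plant import bot gives the robot as it stands. Calls block until the motion is done:
- bot.move_ptp(position, orientation): joint-space move of the TCP to a pose.
- bot.line_to(position, velocity=150, ori=None): straight line of the TCP; ori=None keeps the orientation; velocity is the mean speed in mm/s.
- bot.move_joints(angles): joint-space move.
- bot.move_gripper(opening, force=None): finger opening in mm; force is the grip in N (None keeps the last); returns when the fingers have stopped.
- bot.pause(seconds).
- bot.solve_ik(position, orientation): joint angles nearest the present ones, or None.
- bot.read_state(): the state.
- bot.camera(name): name is "scene" or "side" or "wrist"; returns the picture (400x640x3 uint8, red, green, blue); there is no depth.
- bot.get_calibration(name): a dict with "fx", "fy", "cx", "cy" (pixels), "view" (4x4, takes a point from world to camera coordinates); the wrist camera has in their place "T_tool_cam" (4x4, takes a point from camera to tool coordinates, whose origin is the TCP and whose axes are the flange's). Camera axes: x right, y up, looking along -z (the intrinsics and any distortion apply to the point x, -y, -z); pixel columns grow to the right and rows downward; lengths in mm; the calibration is good to about 2 mm. A picture is of the moment at which its call begins: read the wrist's pose just before it. get_calibration takes no time and is no camera call.
A pose or a line that the arm cannot do raises bot.Unreachable and nothing moves.
- bot.close_job(): hands the job in, once; it reports no verdict.
The state is a dict: "t": time; "joint_pos": joint angles; "qvel": joint speeds; "tau": joint torques, N m; "tcp_pos": TCP position; "eef_rot": TCP orientation; "contact_force": force on the tool from outside, world axes, zero at the start; "moment": the same for the moment, N m; "width": finger opening in mm.
Only numpy, scipy, OpenCV 4.12 (cv2) and the standard library are available. Lean on these libraries where they do the work, as an engineer would, in place of code of your own. Each camera call takes 0.05 s, during which the arm holds its last target.

## Working session

There is one attempt and no reset: what is moved stays moved. The work goes in short steps, each a Python script; the robot and the scene stay as the last script left them, time stands still between calls to the robot, and variables do not carry over. Pictures are saved under pics/ and viewed, and the job is handed in when it is done.

```bash
ls; mkdir -p pics; python3 - <<'E'
from plant import bot
import cv2
for n in ("scene","side","wrist"):
    im=bot.camera(n); cv2.imwrite(f"pics/{n}0.png",im[:,:,::-1])
    print(n,{k:(v if not hasattr(v,'shape') else v.round(3).tolist()) for k,v in bot.get_calibration(n).items()})
print(bot.read_state())
E
```

```text
pics
scene {'fx': 471.1063447121203, 'fy': 471.1063447121203, 'cx': 309.34175693363784, 'cy': 206.0340963857493, 'view': [[-0.252, 0.968, -0.001, 178.055], [-0.564, -0.146, 0.813, 241.732], [0.786, 0.205, 0.583, -1724.201], [0.0, 0.0, 0.0, 1.0]]}
side {'fx': 402.39190496509633, 'fy': 402.39190496509633, 'cx': 320.8482481078844, 'cy': 196.94384082430352, 'view': [[-0.998, -0.061, 0.014, 548.252], [0.049, -0.614, 0.787, -121.661], [-0.04, 0.787, 0.616, -867.434], [0.0, 0.0, 0.0, 1.0]]}
wrist {'fx': 337.8883894835397, 'fy': 337.8883894835397, 'cx': 317.21065010146935, 'cy': 204.42216408645757, 'T_tool_cam': [[0.001, 0.955, 0.296, 80.989], [1.0, -0.002, 0.002, 1.142], [0.002, 0.296, -0.955, -190.337], [0.0, 0.0, 0.0, 1.0]]}
{'t': 0.15, 'joint_pos': array([-8.95894795e-01,  3.59202177e-01,  1.12851581e-02, -2.54734302e-04,
       -1.22408585e+00, -2.88109279e-01]), 'qvel': array([ 0.00019189, -0.00309924,  0.00377249,  0.00070612,  0.00105361,
       -0.0007449 ]), 'tau': array([-7.42920056e-04, -5.83273566e+01,  2.93289703e+01,  7.00123295e+00,
        8.77211482e-03, -1.16614169e-04]), 'tcp_pos': array([ 254.45353581, -624.77322746,  193.95785554]), 'eef_rot': array([-1.92150229e-01,  9.81365330e-01,  5.90143835e-04, -1.73239240e-04]), 'contact_force': array([ 0.26505282, -0.30634386, -0.26784261]), 'moment': array([-0.02477546,  0.02113252,  0.07017685]), 'width': 87.47103704056423}
```

View pics/scene0.png

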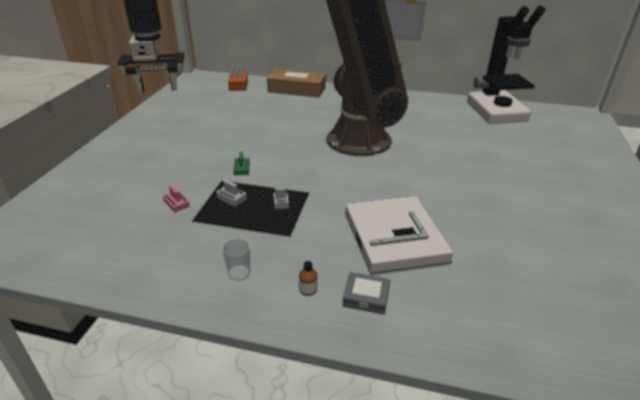

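View pics/side0.png

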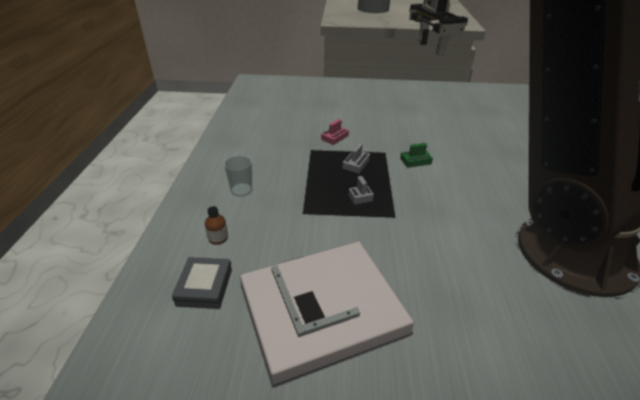

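View pics/wrist0.png

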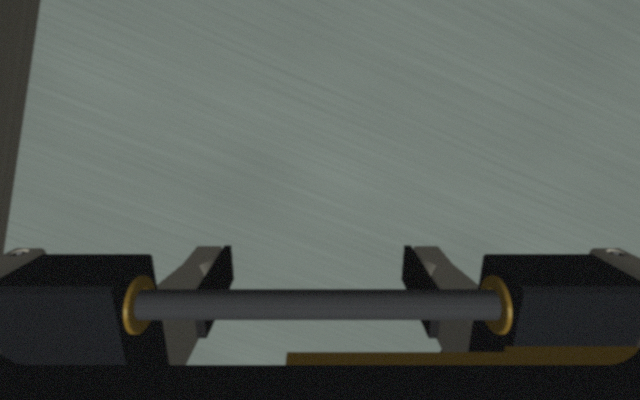

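Candidates (scene image): silver holder at (231,193) looks longer, silver holder at (281,199) looks shorter, with a green look-alike at (242,163) and a pink one at (176,198). I'll crop in and localise.

```bash
cat > h.py <<'E'
import numpy as np, cv2
from scipy.spatial.transform import Rotation as R
def ray(cal,uv,T=None):
    u,v=uv; d=np.array([(u-cal['cx'])/cal['fx'],-(v-cal['cy'])/cal['fy'],-1.])
    if T is None: T=np.linalg.inv(np.array(cal['view']))
    return T[:3,3],T[:3,:3]@d
def onz(cal,uv,z,T=None):
    o,d=ray(cal,uv,T); return o+d*(z-o[2])/d[2]
def proj(cal,p,T=None):
    V=np.array(cal['view']) if T is None else np.linalg.inv(T)
    c=V[:3,:3]@np.asarray(p,float)+V[:3,3]
    return np.array([cal['cx']+cal['fx']*c[0]/-c[2], cal['cy']+cal['fy']*c[1]/c[2]])
def Twrist(cal,st):
    T=np.eye(4);T[:3,:3]=R.from_quat(st['eef_rot']).as_matrix();T[:3,3]=st['tcp_pos']
    return T@np.array(cal['T_tool_cam'])
E
python3 - <<'E'
from plant import bot
from h import *
c=bot.get_calibration('scene');s=bot.get_calibration('side')
for n,uv,z in [('long',(231,197),15),('short',(281,203),15),('beaker',(237,270),0),('oil',(308,288),0),('box',(367,292),34),('green',(242,170),10),('pink',(176,203),10),('scL',(347,207),45),('scFar',(407,198),45),('scR',(449,257),45),('scN',(372,268),45)]:
    print(n,onz(c,uv,z).round())
print()
for n,uv,z in [('long',(356,164),15),('short',(361,196),15),('a',(242,283),45),('b',(361,244),45),('c',(411,322),45),('d',(273,372),45)]:
    print(n,onz(s,uv,z).round())
a=cv2.imread('pics/side0.png')[135:215,310:440];b=cv2.imread('pics/scene0.png')[165:245,190:320]
cv2.imwrite('pics/crop0.png',np.hstack([cv2.resize(x,None,fx=3,fy=3,interpolation=cv2.INTER_CUBIC) for x in (a,b)]))
print(R.from_quat(bot.read_state()['eef_rot']).as_matrix().round(3))
E
```

```text
long [ 480. -299.   15.]
short [ 472. -146.   15.]
beaker [ 754. -173.    0.]
oil [769.  13.   0.]
box [780. 153.  34.]
green [ 320. -327.   10.]
pink [ 543. -447.   10.]
scL [485.  50.  45.]
scFar [399. 207.  45.]
scR [626. 328.  45.]
scN [712. 153.  45.]

long [ 471. -289.   15.]
short [ 459. -146.   15.]
a [684. 169.  45.]
b [465.  52.  45.]
c [385. 231.  45.]
d [601. 333.  45.]
[[-0.926 -0.377 -0.001]
 [-0.377  0.926  0.001]
 [ 0.     0.001 -1.   ]]
```

View pics/crop0.png

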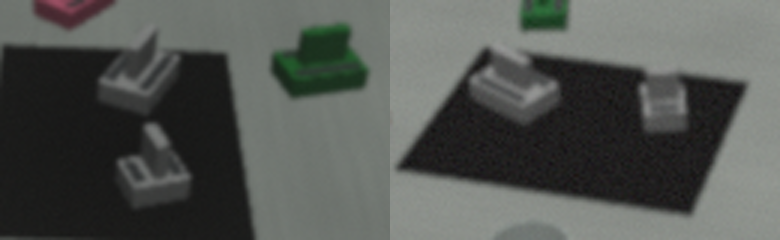

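The crops confirm it. The silver holder at scene (231,193) / side (356,160) is the long one and sits near (475,-295). The silver one at (281,199) is the short spare. Next is a wrist close-up of both work areas.

```bash
python3 - <<'E'
from plant import bot
from h import *
import pickle
q=bot.read_state()['eef_rot']
D={}
for n,p,yaw in (('scan',[545,195,300],0),('hold',[475,-290,230],0)):
    ok=False
    for y in (0,0.5,-0.5,1,-1):
        qq=(R.from_euler('z',y)*R.from_quat([0,1,0,0]) if n=='scan' else R.from_euler('z',y)*R.from_quat(q)).as_quat()
        try: bot.move_ptp(p,qq); ok=True;break
        except bot.Unreachable: pass
    print(n,ok,y)
    bot.pause(0.3)
    st=bot.read_state(); im=bot.camera('wrist')
    D[n]=(st,im); cv2.imwrite(f'pics/w_{n}.png',im[:,:,::-1])
    print(st['t'],st['tcp_pos'],st['joint_pos'].round(2), R.from_quat(st['eef_rot']).as_matrix().round(3).tolist())
pickle.dump(D,open('w.pkl','wb'))
E
```

```text
scan True 0
3.525 [545.09000263 194.78589655 299.9551499 ] [ 0.68  0.15 -0.03 -0.   -1.39 -2.25] [[-1.0, 0.0, -0.0], [0.0, 1.0, -0.0], [0.0, -0.0, -1.0]]
hold True 0
5.675 [ 475.32390117 -289.57350024  230.02714291] [-0.2   0.14 -0.2  -0.   -1.23 -0.99] [[-0.926, -0.378, -0.0], [-0.378, 0.926, 0.001], [0.0, 0.001, -1.0]]
```

View pics/w_scan.png

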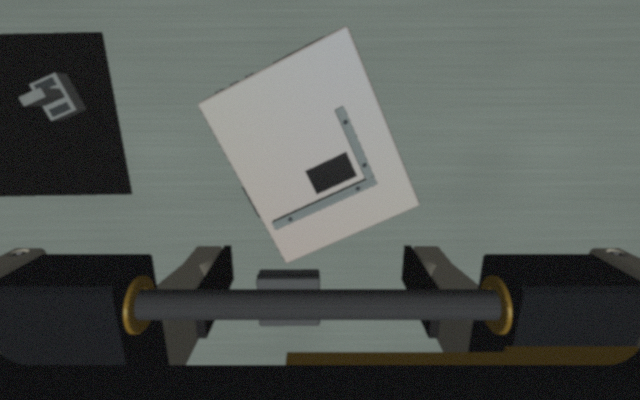

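View pics/w_hold.png

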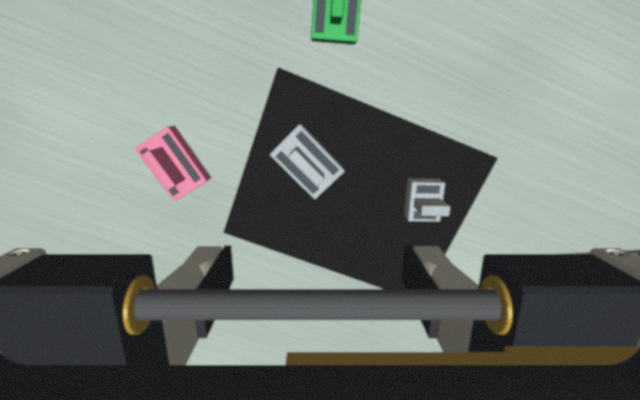

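```bash
python3 - <<'E'
import cv2
a=cv2.imread('pics/w_hold.png')[110:210,260:360]
cv2.imwrite('pics/hz.png',cv2.resize(a,None,fx=6,fy=6,interpolation=cv2.INTER_CUBIC))
a=cv2.imread('pics/w_scan.png')[20:270,190:430]
cv2.imwrite('pics/sz.png',cv2.resize(a,None,fx=2.4,fy=2.4,interpolation=cv2.INTER_CUBIC))
a=cv2.imread('pics/w_scan.png')[95:235,265:385]
cv2.imwrite('pics/sz2.png',cv2.resize(a,None,fx=4,fy=4,interpolation=cv2.INTER_CUBIC))
E
```

```text
(no output)
```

View pics/hz.png

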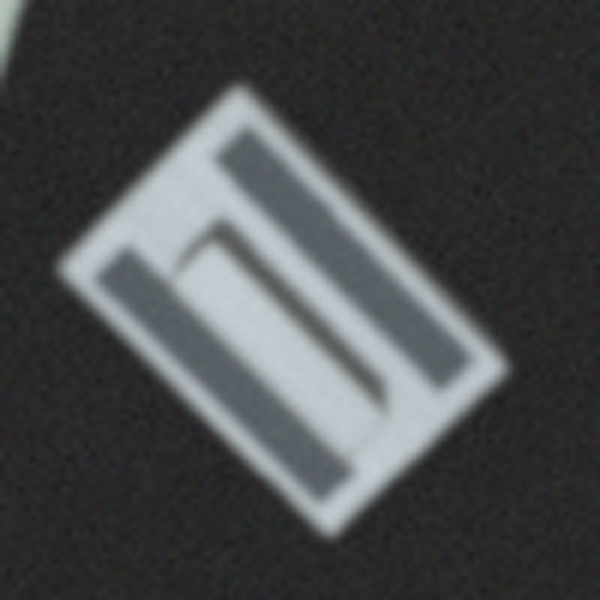

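View pics/sz.png

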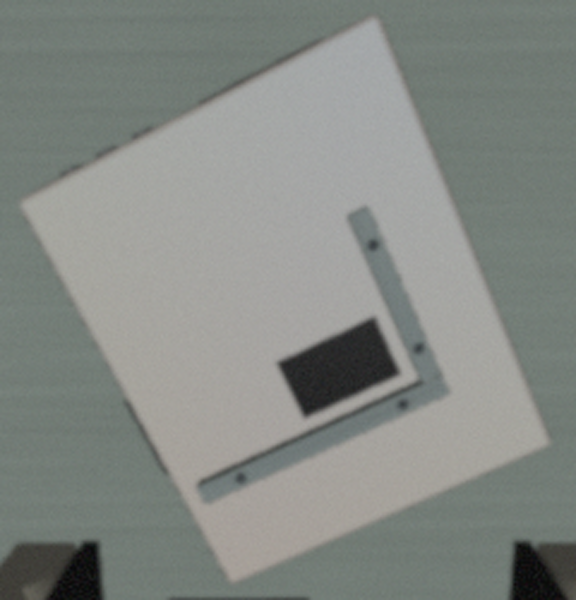

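View pics/sz2.png

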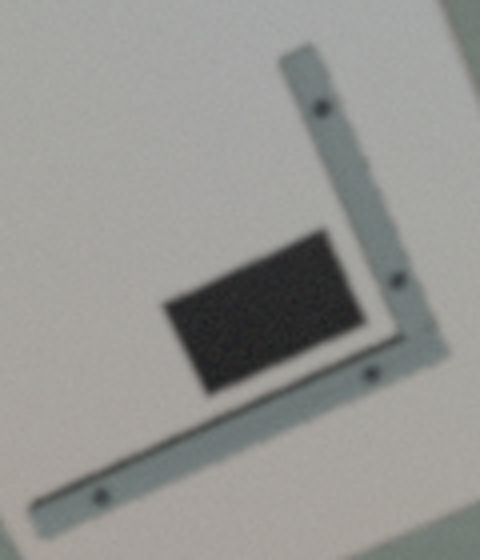

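```bash
cat > fit.py <<'E'
from plant import bot
from h import *
import pickle
from scipy.optimize import least_squares
D=pickle.load(open('w.pkl','rb')); cal=bot.get_calibration('wrist')
def fit(name,pts,uv,x0):
    T=Twrist(cal,D[name][0]); pts=np.array(pts,float);uv=np.array(uv)
    f=lambda q:(np.array([proj(cal,[q[0]+p[0]*np.cos(q[2])-p[1]*np.sin(q[2]),q[1]+p[0]*np.sin(q[2])+p[1]*np.cos(q[2]),p[2]+q[3]],T) for p in pts])-uv).ravel()
    g=lambda q:np.r_[f(np.r_[q,0])]
    r=least_squares(g,x0); print(name,r.x,np.degrees(r.x[2]),'res\n',r.fun.reshape(-1,2).round(2).tolist())
    r4=least_squares(f,np.r_[r.x,0]); print('  with free z',r4.x,r4.fun.round(1).tolist())
    return r.x
cv=lambda L,s,o:[((u+.5)/s-.5+o[0],(v+.5)/s-.5+o[1]) for u,v in L]
if __name__=='__main__':
    T=Twrist(cal,D['hold'][0])
    uv=cv([(240,82),(58,268),(330,538),(510,368)],6,(260,110))
    for u in uv: print(onz(cal,u,26,T).round(1))
    A,B,C,E=[onz(cal,u,26,T) for u in uv]
    th=np.arctan2(*(C-B)[1::-1])-np.pi/2
    # y: B->C direction; x to right of y
    fit('hold',[(-25,-38,26),(25,-38,26),(25,38,26),(-25,38,26)],[uv[0],uv[1],uv[2],uv[3]],[475,-290,th])
    fit('hold',[(25,-38,26),(-25,-38,26),(-25,38,26),(25,38,26)],[uv[0],uv[1],uv[2],uv[3]],[475,-290,th])
    s1=cv([(375,15),(20,205),(232,582),(550,442)],2.4,(190,20))
    s2=cv([(447,352),(45,540),(310,43),(280,62)],4,(265,95))
    P=[(-125,105,45),(-125,-105,45),(125,-105,45),(125,105,45),(67,62,57),(67,-90,57),(-43,62,57),(-43,50,57)]
    fit('scan',P,s1+s2,[560,190,.4]); fit('scan',P[:4],s1,[560,190,.4]); fit('scan',P[4:],s2,[560,190,.4])
E
python3 fit.py
```

```text
[ 431.3 -328.5   26. ]
[ 477.6 -348.4   26. ]
[ 508.3 -278.8   26. ]
[ 462.4 -259.1   26. ]
hold [ 4.69869519e+02 -3.03710335e+02 -4.14076123e-01] -23.72481425620347 res
 [[-0.06, 0.34], [-0.05, -0.15], [-0.08, -0.21], [0.19, -0.0]]
  with free z [ 4.69747462e+02 -3.03734750e+02 -4.14083170e-01  7.22737174e-01] [-0.1, 0.3, -0.1, -0.2, -0.1, -0.1, 0.3, 0.0]
hold [ 4.71332183e+02 -3.03624964e+02 -4.13827300e-01] -23.710557745056665 res
 [[-30.75, 32.04], [29.87, -29.41], [29.77, -27.2], [-30.46, 29.21]]
  with free z [ 5.72555889e+02 -2.82323908e+02 -4.10224569e-01 -5.85366669e+02] [-8.0, 35.4, 34.5, -7.6, 7.4, -33.9, -34.7, 6.1]
scan [5.36271338e+02 1.89569568e+02 4.50934343e-01] 25.83663469086942 res
 [[0.49, -2.32], [-3.0, -0.96], [-0.45, 2.67], [2.25, 1.38], [1.13, 1.03], [-0.43, 0.78], [0.72, -0.09], [-0.62, -0.44]]
  with free z [ 5.37161747e+02  1.89689426e+02  4.50612143e-01 -9.04789682e+00] [0.0, 0.1, -0.4, -0.4, 0.2, 0.4, 0.4, 0.1, 0.0, 0.1, 0.4, -1.0, 0.3, 0.5, -0.9, 0.1]
scan [5.36593764e+02 1.89830850e+02 4.50491002e-01] 25.811233136766013 res
 [[0.77, -2.0], [-2.75, -0.75], [-0.31, 2.86], [2.39, 1.65]]
  with free z [ 5.37200360e+02  1.89626427e+02  4.50539718e-01 -1.00548832e+01] [-0.1, 0.3, -0.2, -0.4, 0.2, 0.1, 0.1, -0.1]
scan [5.35958277e+02 1.89308107e+02 4.51451588e-01] 25.866270654167117 res
 [[0.96, 0.77], [-0.59, 0.59], [0.49, -0.37], [-0.86, -0.71]]
  with free z [ 5.36711572e+02  1.89566174e+02  4.51147973e-01 -5.51556145e+00] [0.4, 0.4, 0.1, -0.4, 0.4, 0.2, -0.8, -0.2]
```

Holder pose is (470,-304), yaw -23.7°, with residuals of 0.3 px. Scanner pose is about (537,190), yaw 25.8°. Its corners appear at about 98% of the expected size, probably lens distortion, so I'll find the stage height and stops by touch. Grasping now.

```bash
python3 - <<'E'
from plant import bot
from h import *
def quat(yaw): # tool y at world angle yaw, z down
    y=np.array([np.cos(yaw),np.sin(yaw),0]);z=np.array([0,0,-1.]);x=np.cross(y,z)
    return R.from_matrix(np.c_[x,y,z]).as_quat()
q=quat(-0.414+np.pi)
bot.move_gripper(50,force=40)
bot.move_ptp([469.8,-303.7,110],q)
bot.line_to([469.8,-303.7,31],velocity=60)
bot.pause(.2); s0=bot.read_state(); print(s0['tcp_pos'],s0['contact_force'],s0['joint_pos'].round(2))
bot.move_gripper(0,force=40)
s=bot.read_state(); print(s['width'],s['tcp_pos'],s['contact_force'])
bot.line_to([469.8,-303.7,130],velocity=60)
bot.pause(.4); s=bot.read_state(); print(s['t'],s['width'],s['tcp_pos'],s['contact_force'],s['moment'])
im=bot.camera('wrist');cv2.imwrite('pics/grip.png',im[:,:,::-1])
im=bot.camera('side');cv2.imwrite('pics/grip_s.png',cv2.resize(im[100:260,260:500,::-1],None,fx=3,fy=3))
E
```

```text
[ 469.96195789 -303.75619066   31.27944105] [ 0.49769461 -0.65263585  0.07606388] [-0.22  0.33 -0.45  0.   -0.79 -0.19]
0.4805281362841064 [ 469.82977227 -303.69941838   31.0194458 ] [-0.92422828 -0.01221993  0.21280578]
12.1583 0.516746015566387 [ 469.7853423  -303.68806653  129.9543317 ] [0.66741661 0.29878591 0.31556406] [0.0349973  0.06524456 0.02312672]
```

View pics/grip.png

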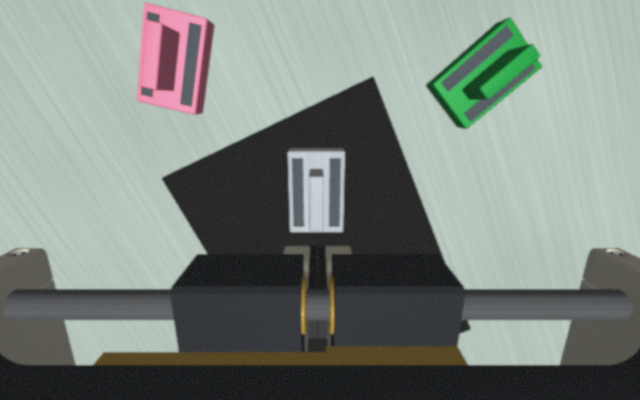

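View pics/grip_s.png

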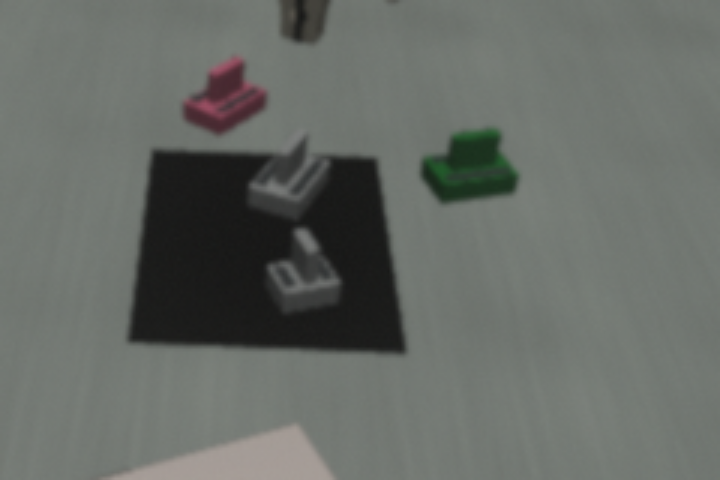

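The grasp missed: the fingers closed to 0.5 mm and the holder is still on the mat. I'll work out why before retrying.

```bash
python3 - <<'E'
from plant import bot
from h import *
s=bot.read_state(); cal=bot.get_calibration('wrist'); T=Twrist(cal,s)
print('cam pos',T[:3,3], 'holder base/top pred',proj(cal,[469.8,-303.7,26],T),proj(cal,[469.8,-303.7,60],T), 'tcp',proj(cal,s['tcp_pos'],T))
for u in [(288,150),(345,150),(345,232),(289,232)]: print(onz(cal,u,26,T).round(1))
for n in('side','scene'):
    c=bot.get_calibration(n); print(n,'tcp',proj(c,s['tcp_pos']),'holder',proj(c,[469.8,-303.7,15]))
    im=bot.camera(n); cv2.imwrite(f'pics/g_{n}.png',im[:,:,::-1])
print(R.from_quat(s['eef_rot']).as_matrix().round(3))
a=cv2.imread('pics/g_side.png')[60:220,280:440];b=cv2.imread('pics/g_scene.png')[90:250,150:310]
cv2.imwrite('pics/g2.png',np.hstack([cv2.resize(x,None,fx=2.4,fy=2.4,interpolation=cv2.INTER_CUBIC) for x in (a,b)]))
E
```

```text
cam pos [ 436.30868858 -376.29448789  320.32272768] holder base/top pred [316.14750951 193.08408841] [315.93531109 204.14672909] tcp [315.30517788 237.93424722]
[ 476.6 -349.    26. ]
[ 431.3 -329.1   26. ]
[ 460.2 -258.4   26. ]
[ 508.2 -279.4   26. ]
side tcp [359.27251283 123.74209341] holder [356.26175016 161.04347634]
scene tcp [227.05712974 161.51681413] holder [230.99261996 194.88987661]
[[-0.402 -0.916 -0.   ]
 [-0.916  0.402 -0.   ]
 [ 0.     0.    -1.   ]]
```

View pics/g2.png

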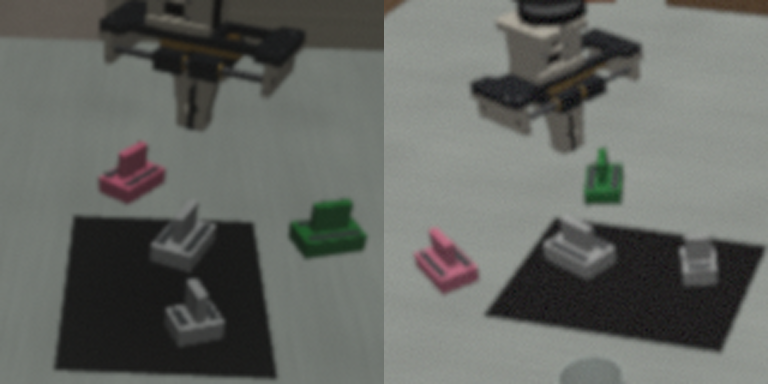

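The two fixed cameras put the holder where I predicted, but the fingertips show 9–10 px higher than the reported TCP. I'll triangulate the real tip.

```bash
python3 - <<'E'
from plant import bot
from h import *
def tri(p):
    A=[];b=[]
    for n,uv in p:
        o,d=ray(bot.get_calibration(n),uv); d=d/np.linalg.norm(d); P=np.eye(3)-np.outer(d,d); A.append(P);b.append(P@o)
    return np.linalg.lstsq(np.vstack(A),np.hstack(b),rcond=None)[0]
print('tip',tri([('side',(360.4,113.3)),('scene',(226,152.5))]),bot.read_state()['tcp_pos'])
print('holder mid rib top', tri([('side',(360.5,146.5)),('scene',(231,185))]))
import math
for n in('side','scene'):
    c=bot.get_calibration(n)
    for z in (130,150,160,170): print(n,z,proj(c,[469.8,-303.7,z]))
a=cv2.imread('pics/g_side.png')[85:175,320:410];b=cv2.imread('pics/g_scene.png')[115:205,185:275]
cv2.imwrite('pics/g3.png',np.hstack([cv2.resize(x,None,fx=4.4,fy=4.4,interpolation=cv2.INTER_CUBIC) for x in (a,b)]))
E
```

```text
tip [ 469.13911553 -304.06579114  159.12762329] [ 469.78032513 -303.6990896   129.99784818]
holder mid rib top [ 463.73949559 -304.85577937   53.89131518]
side 130 [359.26923932 123.73537884]
side 150 [359.83441517 116.72433591]
side 160 [360.12209218 113.15568406]
side 170 [360.41324386 109.54392861]
scene 130 [227.05350483 161.51329955]
scene 150 [226.32789845 155.365153  ]
scene 160 [225.96030289 152.25047342]
scene 170 [225.5894559  149.10824408]
```

View pics/g3.png

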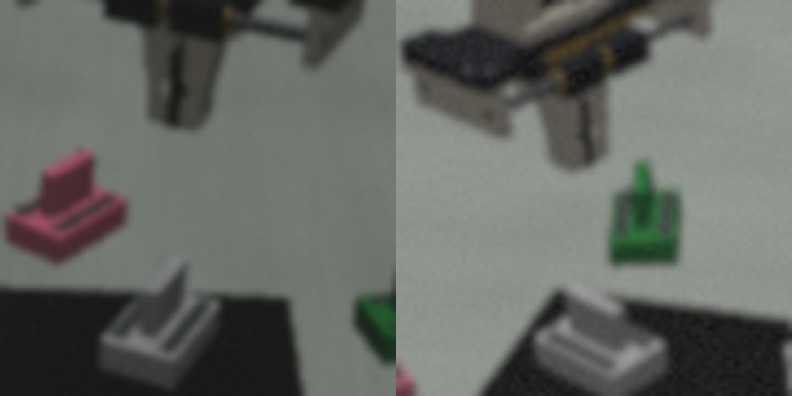

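Both cameras put the fingertips about 29 mm above the reported TCP, while the lateral position agrees. The TCP data is off along the tool axis, so the first close happened just above the 60 mm rib top. I'll retry lower, watching the force.

```bash
cat >> h.py <<'E'
def quat(yaw):
    y=np.array([np.cos(yaw),np.sin(yaw),0]);z=np.array([0,0,-1.]);x=np.cross(y,z)
    return R.from_matrix(np.c_[x,y,z]).as_quat()
def avg(bot,n=5):
    F=[]
    for _ in range(n): bot.pause(.02); F.append(bot.read_state()['contact_force'])
    return np.mean(F,0)
E
python3 - <<'E'
from plant import bot
from h import *
bot.move_gripper(32,force=40)
bot.line_to([469.8,-303.7,40],velocity=100)
f0=avg(bot)
z=40
for z in (30,20,14,10,7,5,4):
    bot.line_to([469.8,-303.7,z],velocity=50); f=avg(bot,3)-f0; print(z,f.round(2))
    if f[2]>3: 
        z+=2; bot.line_to([469.8,-303.7,z],velocity=50); break
bot.move_gripper(0,force=40)
s=bot.read_state(); print(s['t'],s['width'],s['tcp_pos'],s['contact_force'].round(2))
E
```

```text
30 [-0.29 -0.42  0.13]
20 [ 0.14 -0.19  0.62]
14 [-0.29 -0.29 -0.32]
10 [ 0.2  -0.32 -0.31]
7 [0.36 0.27 0.16]
5 [-0.01 -0.47  0.04]
4 [-0.11 -0.62  0.27]
17.0333 12.135510292917228 [ 470.06587692 -303.78756399    4.11214725] [ 1.03 -0.73 -0.54]
```

Gripped at 12.1 mm. Lifting and moving to a standoff point above the stage.

```bash
cat >> h.py <<'E'
TH=0.4508
def sc(x,y): # scanner->world xy
    c,s=np.cos(TH),np.sin(TH); return np.array([537.+c*x-s*y,189.6+s*x+c*y])
E
python3 - <<'E'
from plant import bot
from h import *
f0=avg(bot)
bot.line_to([469.8,-303.7,120],velocity=90)
bot.pause(.3); f=avg(bot,8); s=bot.read_state(); print(s['t'],s['width'],f,f-f0)
p=sc(30-15,12-15)
bot.move_ptp([*p,120],quat(TH+np.pi))
bot.line_to([*p,75],velocity=90)
bot.pause(.3); s=bot.read_state(); print(p,s['t'],s['width'],s['tcp_pos'],s['joint_pos'].round(2))
for n in('side','scene','wrist'):
    cv2.imwrite(f'pics/p_{n}.png',bot.camera(n)[:,:,::-1])
a=cv2.imread('pics/p_side.png')[200:390,230:430];b=cv2.imread('pics/p_scene.png')[110:300,310:510]
cv2.imwrite('pics/p2.png',np.hstack([cv2.resize(x,None,fx=2,fy=2,interpolation=cv2.INTER_CUBIC) for x in (a,b)]))
E
```

```text
18.9917 11.606731529273521 [ 0.00760057  0.1512127  -2.18662155] [-0.70260583  0.25406914 -1.99805428]
[551.80853988 193.43498976] 21.775 11.688565190444045 [552.04819431 193.64067085  75.51053887] [ 0.67  0.32 -0.35  0.   -0.91 -0.22]
```

View pics/p2.png

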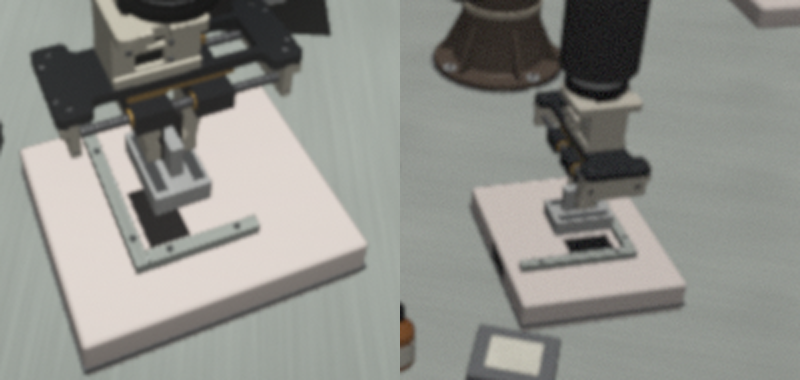

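View pics/p_wrist.png

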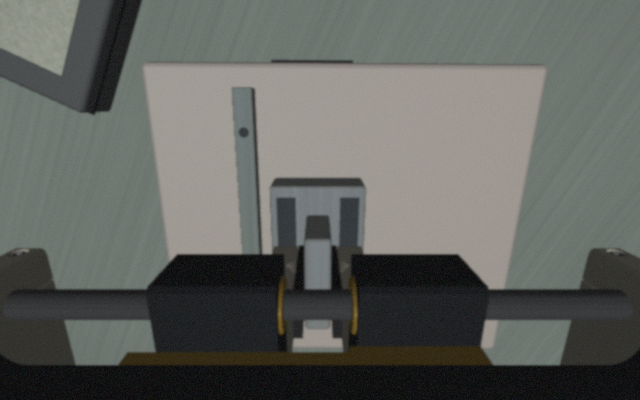

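The holder is held level and parallel to the bars, to the inside of both stops. Lowering by feel to find the stage.

```bash
python3 - <<'E'
from plant import bot
from h import *
p=sc(15,-3)
f0=avg(bot,8); np.save('f0.npy',f0); print(f0)
bot.line_to([*p,52],velocity=60)
z=52
while z>38:
    z-=1.0; bot.line_to([*p,z],velocity=20); f=avg(bot,3)-f0
    print(z,f.round(1),bot.read_state()['tcp_pos'][2].round(2))
    if f[2]>2: break
s=bot.read_state();print(s['t'],s['width'],s['moment'])
E
```

```text
[-0.09568982  0.13727816 -1.96057904]
51.0 [ 0.2 -0.2  0.1] 51.24
50.0 [-0. -1.  0.] 50.01
49.0 [ 0.6 -0.5  0.1] 48.96
48.0 [-0.2 -0.1 -0.3] 47.95
47.0 [0.3 0.5 0.1] 46.96
46.0 [-0.2  0.1  0.2] 45.95
45.0 [0.4 0.  0.3] 45.1
44.0 [-3.1 -0.7  9.4] 45.05
24.9917 11.726906682441891 [-0.15539479  1.32574762 -0.01104011]
```

```bash
cat > push.py <<'E'
from plant import bot
from h import *
f0=np.load('f0.npy'); c,s_=np.cos(TH),np.sin(TH)
def fs(n=4):
    f=avg(bot,n)-f0; return np.array([c*f[0]+s_*f[1],-s_*f[0]+c*f[1],f[2]])
def tc():
    p=bot.read_state()['tcp_pos']-[537,189.6,0]; return np.array([c*p[0]+s_*p[1],-s_*p[0]+c*p[1],p[2]])
def go(x,y,z,v=20): bot.line_to([*sc(x,y),z],velocity=v)
E
python3 - <<'E'
from push import *
z=44.85
go(15,-3,z); print(fs(),tc())
x,y=25,7
go(x,y,z,20); base=fs(); print('near',base.round(1),tc().round(2))
while y<17:
    y+=.5; go(x,y,z,15); f=fs(3); print('y',y,f.round(1))
    if f[1]<-5: break
while x<36:
    x+=.5; go(x,y,z,15); f=fs(3); print('x',x,f.round(1))
    if f[0]<-6: break
bot.pause(.2);st=bot.read_state();print(x,y,fs(8),tc(),st['t'],st['width'],st['moment'])
E
```

```text
[-1.61349859  1.09332057  5.05727013] [15.06724127 -2.96078801 45.09096698]
near [-2.6 -2.9  7.1] [24.85  6.36 45.08]
y 7.5 [-0.8 -4.   6.8]
y 8.0 [-0.5 -4.2  6.8]
y 8.5 [-0.5 -3.9  6.7]
y 9.0 [-0.4 -3.5  6.2]
y 9.5 [ 0.3 -4.   6.8]
y 10.0 [ 0.4 -4.   7. ]
y 10.5 [ 0.3 -3.6  6.5]
y 11.0 [ 0.1 -3.8  7.3]
y 11.5 [-0.1 -3.9  7.1]
y 12.0 [-0.1 -5.7  6.7]
x 25.5 [-1.3 -5.2  8.8]
x 26.0 [-3.5 -4.3 10. ]
x 26.5 [-4.5 -3.9 11.5]
x 27.0 [-6.3 -3.1 13.9]
27.0 12.0 [-6.87199249 -3.06727531 13.38746435] [25.40522413 11.69465767 45.08317273] 30.6333 11.916494202449789 [-2.1034605   1.86443046 -0.04640458]
```

The vertical load built up to 13 N, and friction is masking the stop contact. I'll ease off vertically, then continue.

```bash
python3 - <<'E'
from push import *
x,y,z=27.,12.,44.85
while True:
    f=fs(4); print('z',round(z,2),f.round(1),tc().round(2))
    if f[2]<3 or z>46: break
    z+=.2; go(x,y,z,15)
print(z)
while x<36:
    x+=.5; go(x,y,z,15); f=fs(3); print('x',x,f.round(1),tc().round(2))
    if f[2]>5: z+=.2
    if f[0]<-9: break
print(x,y,z,bot.read_state()['t'])
E
```

```text
z 44.85 [-6.6 -3.1 13.9] [25.39 11.69 45.09]
z 45.05 [-5.8 -3.5 11.9] [25.42 11.69 45.09]
z 45.25 [-5.1 -3.4 10.6] [25.42 11.68 45.11]
z 45.45 [-4.5 -4.3  8.7] [25.45 11.7  45.13]
z 45.65 [-3.6 -4.   6.8] [25.41 11.69 45.11]
z 45.85 [-3.6 -4.5  5.7] [25.46 11.69 45.16]
z 46.05 [-3.3 -4.7  3.8] [25.44 11.72 45.16]
46.05000000000002
x 27.5 [-4.4 -3.9  3.8] [25.77 11.71 45.19]
x 28.0 [-4.1 -4.5  4.4] [26.22 11.71 45.18]
x 28.5 [-3.8 -4.5  4.2] [26.73 11.69 45.21]
x 29.0 [-4.  -4.2  4.5] [27.24 11.69 45.21]
x 29.5 [-4.1 -4.   5. ] [27.73 11.7  45.22]
x 30.0 [-3.4 -4.2  2.6] [28.36 11.72 45.23]
x 30.5 [-3.4 -4.6  2.6] [28.87 11.71 45.24]
x 31.0 [-3.2 -4.6  2.5] [29.28 11.75 45.25]
x 31.5 [-5.1 -3.8  4.8] [29.29 11.71 45.23]
x 32.0 [-7.2 -3.7  5.9] [29.32 11.71 45.24]
x 32.5 [-7.5 -3.1  5.8] [29.4  11.73 45.27]
x 33.0 [-8.6 -2.7  6.2] [29.41 11.72 45.29]
x 33.5 [-9.  -2.3  6.3] [29.46 11.74 45.31]
x 34.0 [-9.8 -2.3  6.4] [29.46 11.74 45.36]
34.0 12.0 47.250000000000036 36.9333
```

Both stops are reached: x is stopped at about 29.4 and y at about 11.7, against an expected (30,12). The y push is now too weak, so I'll add to it and check tilt.

```bash
python3 - <<'E'
from push import *
x,y,z=34.,12.,47.25
def rep(tag):
    f=fs(4); st=bot.read_state(); M=R.from_quat(st['eef_rot']).as_matrix()
    print(tag,round(x,2),round(y,2),round(z,2),f.round(1),tc().round(2),'tilt',np.round([c*M[0,2]+s_*M[1,2],-s_*M[0,2]+c*M[1,2]],4),'yaw',round((np.arctan2(M[1,1],M[0,1])-TH)%(2*np.pi)-np.pi,4),round(st['width'],2),round(st['t'],2)); return f
rep('0')
while y<20:
    y+=.5; go(x,y,z,20); f=rep('y')
    if f[2]>6: z+=.3
    if f[1]<-8: break
im=bot.camera('wrist');cv2.imwrite('pics/e_wrist.png',im[:,:,::-1])
for n in('side','scene'): cv2.imwrite(f'pics/e_{n}.png',bot.camera(n)[:,:,::-1])
a=cv2.imread('pics/e_side.png')[230:350,250:380];b=cv2.imread('pics/e_scene.png')[160:280,330:460]
cv2.imwrite('pics/e2.png',np.hstack([cv2.resize(x,None,fx=3,fy=3,interpolation=cv2.INTER_CUBIC) for x in (a,b)]))
E
```

```text
0 34.0 12.0 47.25 [-10.3  -1.7   6. ] [29.45 11.72 45.34] tilt [-0.0081 -0.0003] yaw -0.0014 11.76 37.0
y 34.0 12.5 47.25 [-9.9 -4.4  4.6] [29.49 11.79 45.39] tilt [-0.0082 -0.0008] yaw -0.0014 11.55 37.32
y 34.0 13.0 47.25 [-8.9 -7.   4.4] [29.48 11.83 45.45] tilt [-0.0083 -0.0013] yaw -0.0014 11.7 37.63
y 34.0 13.5 47.25 [-8.7 -8.6  3.8] [29.44 11.89 45.46] tilt [-0.0085 -0.0018] yaw -0.0014 11.8 37.95
```

View pics/e2.png

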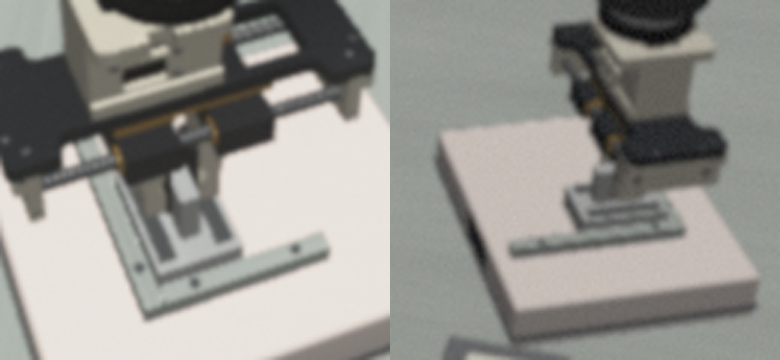

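View pics/e_wrist.png

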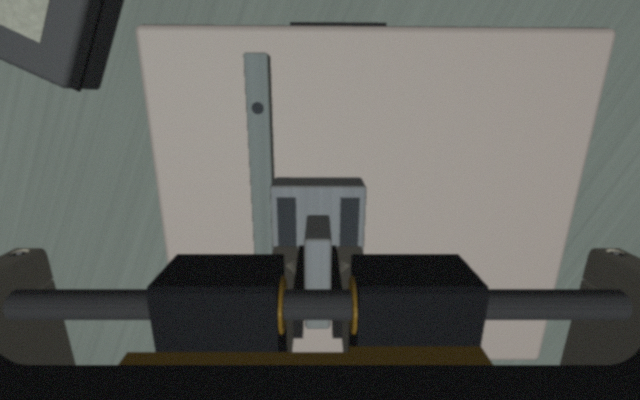

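The holder is seated on both bars, with small tilt (0.009) and yaw (0.001). I'll firm up the grip, add a bit more push for margin over friction, and check that it holds steady.

```bash
python3 - <<'E'
from push import *
x,y,z=34.,13.5,47.25
def rep(tag):
    f=fs(4); st=bot.read_state(); M=R.from_quat(st['eef_rot']).as_matrix()
    print(tag,round(x,2),round(y,2),round(z,2),f.round(1),tc().round(2),'tilt',np.round([c*M[0,2]+s_*M[1,2],-s_*M[0,2]+c*M[1,2]],4),round(st['width'],2),round(st['t'],2)); return f
bot.move_gripper(0,force=60); f=rep('grip')
for i in range(10):
    if f[0]>-11: x+=.5
    if f[1]>-10: y+=.3
    if f[0]<=-11 and f[1]<=-10: break
    go(x,y,z,20); f=rep('p')
bot.pause(1.2); rep('hold'); 
im=bot.camera('wrist');cv2.imwrite('pics/f_wrist.png',im[:,:,::-1])
a=bot.camera('side')[230:350,250:380,::-1];b=bot.camera('scene')[160:280,330:460,::-1]
cv2.imwrite('pics/f2.png',np.hstack([cv2.resize(q,None,fx=3,fy=3,interpolation=cv2.INTER_CUBIC) for q in (a,b)]))
bot.pause(.3);rep('hold2')
E
```

```text
grip 34.0 13.5 47.25 [-8.8 -8.1  4.3] [29.43 11.88 45.47] tilt [-0.0085 -0.0018] 11.88 38.38
p 34.5 13.8 47.25 [-10.3  -9.1   5.5] [29.45 11.91 45.49] tilt [-0.0093 -0.0021] 11.7 38.7
p 35.0 14.1 47.25 [-11.5 -10.2   6.9] [29.46 11.89 45.51] tilt [-0.0102 -0.0025] 11.71 39.02
hold 35.0 14.1 47.25 [-11.1 -10.3   6.8] [29.48 11.93 45.51] tilt [-0.0101 -0.0024] 11.25 40.28
hold2 35.0 14.1 47.25 [-11.5 -10.2   6.7] [29.45 11.91 45.49] tilt [-0.0102 -0.0025] 11.6 40.8
```

View pics/f2.png

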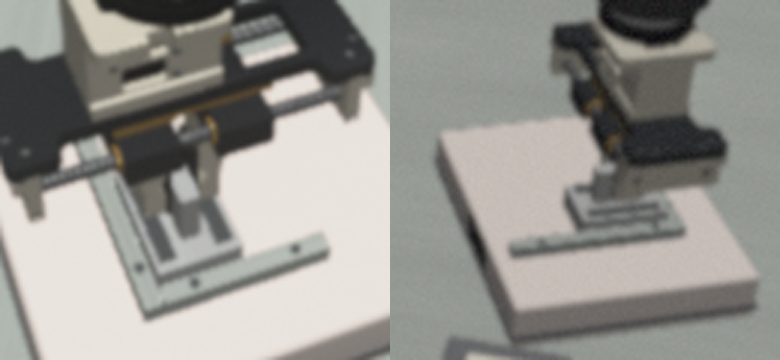

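View pics/f_wrist.png

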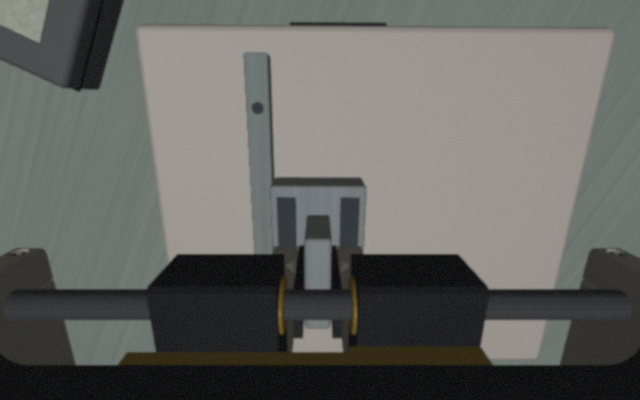

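Forces, pose and grip are steady, and the images show the holder seated in the corner. Handing in.

```bash
python3 -c "
from plant import bot
bot.close_job()"
```

```text
the job is handed in; nothing more can be done
```

The long holder is on the scanner stage, pushed into the corner against both stops and still gripped. I handed the job in at about 41 s of the 54 s allowed. No verdict is reported, so what follows rests on my own last checks.

**Last checks before hand-in**
- **Push:** the wrist force was steady over 1.5 s at about 11 N towards the long stop and 10 N towards the short one, with about 7 N down. Even after worst-case friction, each stop should get more than 1.5 N. Separate stop forces cannot be read.
- **Position:** the tool stopped within 0.6 mm of the position I expected from the camera fit, in both directions. The camera pictures show no visible gap at either bar.
- **Tilt and grip:** tool tilt was about 0.010 rad. Yaw error was about 0.001 rad, last read just before the final small push. The gripper width was about 11.6 mm on the 12 mm rib, with the grip set to 60 N.
- **Other objects:** I touched none of them knowingly. I did not take a final full picture to confirm the bystanders' positions.

**What went wrong or disagreed**
- **First grasp missed:** the real fingertips are about 29 mm above the reported TCP. I measured this with the two fixed cameras and corrected for it on the second attempt.
- **Scanner size in the image:** the wrist picture showed the scanner about 2% small, probably lens distortion. I found the stage and stops by touch instead.
- **Too much downward load:** while first sliding, the load reached about 13 N and friction hid the stop contact. I eased it off before pressing home.

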